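Guard off, then hold the pastry sheeter's jog dial

TASK

The sheeter's rollers are to be wiped down: lift the loose guard plate off its pins by its bridge grip and lay it flat in the empty baking tray, set down rather than dropped. Then, with the fingers on its black bar handle, turn the spring-return dial clockwise past its first two clicks to the third, the jog position, and hold it there against its spring: finish while still holding it, do not let go. Leave everything else where it stands.

Things in the scene. Friction and masses are not known exactly. Their poses are not given: they have to be found in the camera images.
- sheeter: fixed bench-top pastry sheeter: two white cheeks with flat steel tops 200 mm above the bench, two rollers between. 240 mm deep (x), y from -235 (wide right cheek, with dial) to +190 mm (narrow left cheek); low shelves reach 105 mm further in front, 75 mm behind. Origin on the bench under the rollers' middle; x to the back, y left, z up. Left cheek: fixed gap lever, 45 mm high, y 165 mm
- pin_left (a point): tip of the left locating pin: 8 mm thick, stands 14 mm out of the left cheek's top, at x 0, y +123 mm of the sheeter
- pin_right (a point): tip of the right locating pin, likewise on the right cheek at x 0, y -123 mm of the sheeter
- stop_button (a point): top of a fixed stop button, 36 mm across, 35 mm above the right cheek's top, behind the dial at x +75, y -187 mm of the sheeter; not to be used
- guard: loose steel guard plate over the rollers, 150 (x) x 280 (y) x 4 mm, about 0.45 kg; 11 mm holes at y +-123 mm sit on the pins; a 30 mm lip, 200 mm long, turns down along both long edges. Origin: centre of the plate's underside (30 mm above the lips' lower edge), z up. It starts on the cheek tops, origin 200 mm above the bench; standing on its lips on the tray's floor its origin is 33 mm above the bench
- guard_grip (a point): centre of the black bridge grip on the guard's middle: a bar 12 x 12 mm, 110 mm long along the guard's y, centre 34 mm above the plate's underside, 24 mm clear under the bar; legs at y +-46 mm, the middle 75 mm is free. Axes as the guard
- tray: empty shallow aluminium baking tray, loose on the bench, 0.6 kg: 330 (x) x 240 (y) mm, rim 25 mm high, floor 3 mm thick, inside 322 x 232 mm; origin under its centre, on the bench
- dial (a joint): turn of the spring-return dial (rad): 0 at rest, grows clockwise seen from above about its upright axis. Clicks at 0.4 (one white pip), 0.8 (two) and 1.2 (three), end stop 1.26. The spring drives it back to 0 from everywhere, no click holds it: 0.10 N m at rest rising to 0.16 at the end, the clicks adding or taking 0.05 on the way
- dial_handle: the dial's black bar handle: 60 (x) x 16 (y) x 28 mm high, white line on top at its pointing end +x, on a 52 mm hub. Origin on the turning axis at the bar's underside, 12 mm above the cheek top; z up. The axis is at x -30, y -187 mm of the sheeter. Turns with the dial: x axis 0.6 rad left (counter-clockwise) of the sheeter's x at rest, 0.6 rad right of it at the third click
- cutter: bystander: round steel pastry ring, 84 mm across, 45 mm high, standing on the sheeter's infeed shelf; origin under its centre
- scraper: bystander: flat bench scraper, steel blade 105 x 150 mm with a round wooden grip, lying on the bench; origin under its centre
- shaker: bystander: aluminium flour shaker, 72 mm across, 116 mm high; origin under its centre
- bowl: bystander: small steel bowl, 150 mm across, 65 mm high; origin under its centre
- rolling_pin: bystander: wooden rolling pin, 60 mm thick, 380 mm long over its handles, lying along its own y; origin under its middle, on the bench
- jar: bystander: lidded jar, 80 mm across, 100 mm high; origin under its centre

How it is judged:
By the outcome, as a careful person would: the job done as asked, in the order asked, and still so for the second after the job is handed in, while the arm keeps its last pose, push and grip.
It also fails if it takes over 66 s, if anything falls off the work surface, if the arm or the gripper's body presses on something with over 40 N, if the wrist force passes 120 N, or if a joint passes its speed limit or range.

ROBOT

A 7-joint arm with a two-finger parallel gripper is mounted at the origin on the work surface. World frame = base frame: x ahead of the robot, y to its left, z up, the work surface at z = 0. Lengths are in m, angles in rad, forces in N, time in s.
With the tool pointing down it reaches from about 0.35 to 0.9 m from the base axis. Payload 19.9 kg.
Tool frame: the origin (TCP) lies at the centre of the arm's flange, where the gripper is bolted on; the fingertips stand 199 mm ahead of it and the grasp point (between the pads) lies 180 mm ahead of it; z points along the fingers, y is the direction in which the jaws open and shut (so a half turn about z gives the same grasp; the last joint's range is limited). The gripper opens to 94 mm and grips with 3 to 60 N. Pads are 16 mm wide; open, the fingers measure 119 mm over their backs; the gripper's body (75 mm by 177 mm) begins 78 mm behind the grasp point.
Start: joints at [-1.343, 0.417, -0.01, 1.614, 0.005, 1.111, -0.053], TCP at [0.167, 0.602, 0.405] pointing down, gripper open.
Joint ranges: [-2.81, 2.81], [-0.39, 2.02], [-1.27, 1.25], [0.06, 2.57], [-1.19, 4.33], [0.19, 2], [-2.82, 2.82]. Speed limits (rad/s): [1.89, 1.89, 2.39, 2.39, 3.01, 3.01, 3.01].

INTERFACE

Orientations are given as a rotation vector (axis times angle).
In Python, from rig import robot gives the robot as it stands. The module is installed in compiled form; this text tells all that it offers.
- The arm moves only by the shell command python3 -m pendant 'ROWS' [FORCE]. ROWS is a JSON object of lists of equal length, an entry for each row: "gripper": the gripper command: -1 is shut, 1 is fully open, values between are in proportion; "xyz": the shift along the tool's x, y, z as a fraction of full scale, a list of three; "roll": the turn about the tool's z as a fraction of full scale. In form: {"gripper": [gripper, ...], "xyz": [[x, y, z], ...], "roll": [roll, ...]}. A call has 1 to 5 rows; each row is the pose to reach, as a shift and turn from the pose measured when the call began, along the tool's axes at that moment, turning the shorter way round; what a row does not reach only later rows make up. Full scale, the value 1, is 60 cm for a shift and 180 degrees for a turn. A row lasts 1/8 s, in which the tool goes at most 62.5 mm and 10.7 degrees, less where a joint would pass 70% of its speed; a pose out of reach is approached as far as the arm can. A call with a number of a shift or a turn outside -1 to 1 is refused whole. A call with a gripper value outside its range is refused whole. The fingers move at their own pace and stop on an object; FORCE is the grip in N (left out, the last holds). Time passes only in rows, so rows that repeat a pose let the fingers close. It gives the time, the measured TCP pose, the force and the opening at its end, in the units of the state.
- robot.sense(): the state, without advancing time (a new reading comes with each control period).
- robot.snapshot(name): name is "side" or "top"; returns a dict with "frame" (384x512x3 uint8, blue, green, red), "fx", "fy", "cx", "cy" (pixels), "T" (4x4, takes a point from camera to world coordinates). Camera axes: x right, y down, z forward; pixel columns grow to the right and rows downward; lengths in m; the calibration is good to about 2 mm. A picture is of the moment at which its call begins. There is no depth.
- robot.close_job(): hands the job in, once; it reports no verdict.
Trained networks look in a picture, given as the dict that the camera call returned (one of the last four; its "shot" number tells which), for a name from the list of things; names that differ only in an ending like _2 or _b are one class to them, and where a whole thing is asked for, a point or a joint stands for the part that bears it (a point fixed in the world has none). Each returns a list of dicts, best first, with "p" (0 to 1); they miss things now and then, are a little off and sometimes report something else, mostly with a low value. They report only what shows in the picture. A call takes as long as a camera call.
- robot.find_in(picture, query): "xy" ([column, row] in pixels, amid what is visible of it).
- robot.tip_of(picture, query): "xy" ([column, row] in pixels: a listed point, or the origin of a listed thing).
The state is a dict: "clock": time; "joint_positions": joint angles; "qd": joint speeds; "tau": joint torques, N m; "tcp_pos": TCP position; "orientation": TCP orientation; "wrist_force": force on the tool from outside, world axes, zero at the start; "moment": the same for the moment, N m; "opening": finger opening in m.
Only numpy, scipy, OpenCV 4.12 (cv2) and the standard library are available. Lean on these libraries where they do the work, as an engineer would, in place of code of your own. Each camera call takes 0.05 s, during which the arm holds its last target. There are 200 camera calls.

## Working session

There is one attempt and no reset: what is moved stays moved. The work goes in short steps, Python scripts to look and compute and a shell command to move; the robot and the scene stay as the last step left them, time stands still between calls to the robot, and variables do not carry over. Pictures are saved under pics/ and viewed, about 8 in all and at most 12, crops included, and the job is handed in when it is done.

```bash
mkdir -p pics
cat > h.py <<'E'
from rig import robot
import numpy as np, cv2
def ray(s,xy):
    T=np.array(s["T"]); d=T[:3,:3]@np.array([(xy[0]-s["cx"])/s["fx"],(xy[1]-s["cy"])/s["fy"],1]); return T[:3,3],d/np.linalg.norm(d)
def atz(s,xy,z):
    o,d=ray(s,xy); return o+d*(z-o[2])/d[2]
def tri(rs):
    A=np.zeros((3,3));b=np.zeros(3)
    for o,d in rs:
        P=np.eye(3)-np.outer(d,d);A+=P;b+=P@o
    p=np.linalg.solve(A,b); return p,[float(np.linalg.norm((np.eye(3)-np.outer(d,d))@(p-o))) for o,d in rs]
def proj(s,p):
    T=np.array(s["T"]); c=T[:3,:3].T@(np.array(p)-T[:3,3]); return [s["fx"]*c[0]/c[2]+s["cx"],s["fy"]*c[1]/c[2]+s["cy"]]
E
cat > a.py <<'E'
from h import *
np.set_printoptions(precision=4,suppress=True)
S={n:robot.snapshot(n) for n in("side","top")}
for n,s in S.items():
    cv2.imwrite(f"pics/{n}0.png",s["frame"]); print(n,np.array(s["T"]).round(3).tolist(),s["fx"])
for q in "sheeter pin_left pin_right stop_button guard guard_grip tray dial_handle cutter scraper shaker bowl rolling_pin jar".split():
    r=[]
    for n,s in S.items():
        t=robot.tip_of(s,q)
        if t: r.append(ray(s,t[0]["xy"])); print(q,n,np.round(t[0]["xy"],1),round(t[0]["p"],2),end=" | ")
    if len(r)==2: p,e=tri(r); print(p,np.round(e,4),end="")
    print()
st=robot.sense(); print({k:np.round(v,3).tolist() for k,v in st.items()})
E
python3 a.py; python3 -c "
import cv2,numpy as np
cv2.imwrite('pics/both0.png',cv2.resize(np.vstack([cv2.imread('pics/side0.png'),cv2.imread('pics/top0.png')]),(400,600)))"
```

```text
side [[0.929, -0.222, 0.295, 0.016], [-0.369, -0.537, 0.758, -1.33], [-0.009, -0.814, -0.581, 1.199], [0.0, 0.0, 0.0, 1.0]] 447.5550638701718
top [[0.027, -0.995, 0.098, 0.361], [-1.0, -0.027, 0.004, 0.012], [-0.001, -0.098, -0.995, 2.089], [0.0, 0.0, 0.0, 1.0]] 491.1350764229077

pin_left side [255.  173.3] 0.91 | pin_left top [252.8 190.4] 0.84 | [0.5535 0.0151 0.2212] [0.0051 0.0051]
pin_right side [273.5 215.5] 0.64 | pin_right top [317.6 200.7] 0.86 | [ 0.5221 -0.2348  0.2084] [0.0048 0.0048]
stop_button side [298.6 215.7] 0.77 | stop_button top [336.4 186.5] 0.83 | [ 0.5792 -0.3024  0.2404] [0.0006 0.0006]
guard side [264.8 195.5] 0.98 | guard top [283.4 197.7] 0.61 | [ 0.5369 -0.1058  0.2005] [0.0016 0.0016]
guard_grip side [266.8 184.7] 0.93 | guard_grip top [287.1 195.9] 0.56 | [ 0.5395 -0.1163  0.2559] [0.0021 0.0021]
tray side [212.8 172. ] 0.59 | tray top [160.1 213.4] 0.94 | [0.4779 0.4033 0.0043] [0.0057 0.0057]
dial_handle side [274.1 228.1] 0.65 | dial_handle top [332.2 213.5] 0.59 | [ 0.4852 -0.2952  0.2095] [0.0067 0.0067]
cutter side [220.5 225.7] 0.61 | cutter top [276.6 239.7] 0.63 | [ 0.3701 -0.087   0.0933] [0.004 0.004]
scraper top [367.  256.4] 0.94 | 
shaker top [396.8 231. ] 0.59 | 
bowl side [329.6 324.2] 0.75 | bowl top [391.8 197.3] 0.68 | [ 0.5661 -0.5777  0.0078] [0.0013 0.0013]
rolling_pin side [270.8 171.1] 0.69 | rolling_pin top [185.1 150.2] 0.94 | [ 0.7476  0.3106 -0.0015] [0.0007 0.0007]
jar side [199.5 149. ] 0.91 | jar top [ 99.7 208.5] 0.65 | [ 0.4899  0.6687 -0.017 ] [0.0025 0.0025]
{'clock': 1.5, 'joint_positions': [-1.342, 0.417, -0.01, 1.614, 0.005, 1.111, -0.053], 'qd': [0.0, 0.002, -0.001, 0.0, 0.001, 0.001, 0.001], 'tau': [0.0, -85.1, 0.638, -42.628, -0.049, 0.014, 0.0], 'tcp_pos': [0.167, 0.602, 0.405], 'orientation': [0.423, 3.113, -0.0], 'wrist_force': [0.838, 0.136, 0.466], 'moment': [-0.018, 0.023, 0.0], 'opening': 0.094}
```

View pics/side0.png

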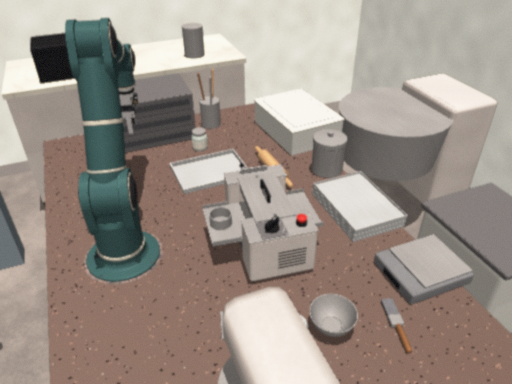

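View pics/top0.png

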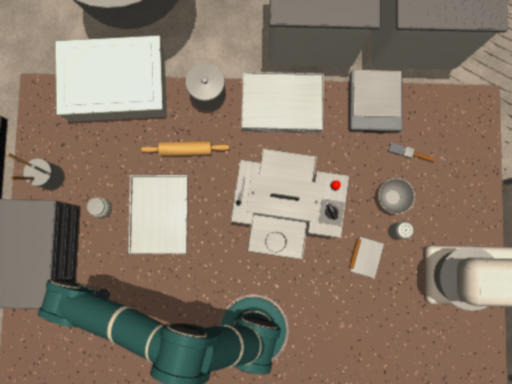

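Both views agree: the sheeter is in the middle with the guard on it (top view 285,197), the dial is at (332,212) and the red stop button at (336,185). The empty tray is at (158,214), and the white box at (283,101) is furniture. Next I'll fit the sheeter and tray poses and check them with an overlay.

```bash
cat > fit.py <<'E'
from h import *
from scipy.optimize import least_squares
np.set_printoptions(precision=4,suppress=True)
P={"pin_left":(0,.123,.214),"pin_right":(0,-.123,.214),"stop_button":(.075,-.187,.235),"guard":(0,0,.2),"guard_grip":(0,0,.234),"dial_handle":(-.03,-.187,.212)}
obs=[];S={}
for k in range(2):
  for n in("side","top"):
    s=robot.snapshot(n);S[n]=s
    for q in P:
        t=robot.tip_of(s,q)
        if t and t[0]["p"]>.4: obs.append((s,q,np.array(t[0]["xy"])))
def W(v,p): c,s_=np.cos(v[2]),np.sin(v[2]); return np.array([v[0]+c*p[0]-s_*p[1],v[1]+s_*p[0]+c*p[1],p[2]])
f=lambda v:np.concatenate([np.array(proj(s,W(v,P[q])))-xy for s,q,xy in obs])
r=least_squares(f,[.538,-.11,-.125],loss="soft_l1"); v=r.x; print("sheeter",v)
for (s,q,xy),e in zip(obs,f(v).reshape(-1,2)): print(q,e.round(1),end="; ")
for q in P: print("\n",q,W(v,P[q]),end="")
# tray: bright blob near expected place in top view at rim height
s=S["top"]; 
out=[]
for n,box in(("side",(190,130,330,290)),("top",(110,140,360,270))):
    im=S[n]["frame"].copy(); x0,y0,x1,y1=box; k=5 if n=="side" else 3.2
    im=cv2.resize(im[y0:y1,x0:x1],None,fx=k,fy=k,interpolation=cv2.INTER_CUBIC)
    D=[W(v,p) for p in P.values()]+[W(v,(a,b,.204)) for a in(-.075,.075) for b in(-.14,.14)]+[W(v,(-.03+d*.03*np.cos(.6),-.187+d*.03*np.sin(.6),.24)) for d in(-1,1)]
    for p in D:
        u=(np.array(proj(S[n],p))-[x0-.5,y0-.5])*k; cv2.circle(im,tuple(int(a) for a in u),3,(0,255,0),1)
    cv2.imwrite(f"pics/{n}1.png",im)
hsv=cv2.cvtColor(s["frame"],cv2.COLOR_BGR2HSV); m=((hsv[...,2]>150)&(hsv[...,1]<40)).astype(np.uint8)*255
m[:, :115]=0;m[:,205:]=0;m[:165]=0;m[265:]=0
c=max(cv2.findContours(m,cv2.RETR_EXTERNAL,cv2.CHAIN_APPROX_NONE)[0],key=cv2.contourArea)
R=cv2.boxPoints(cv2.minAreaRect(c)); Q=np.array([atz(s,p,.025)[:2] for p in R])
print("\ntray corners",R.round(1).tolist(),Q.tolist(),"c",Q.mean(0),"sides",np.linalg.norm(np.diff(Q,axis=0),axis=1),"ang",np.degrees(np.arctan2(*(Q[1]-Q[0])[::-1])))
E
python3 fit.py
```

```text
sheeter [ 0.5368 -0.1083 -0.1367]
pin_left [2.4 2.5]; pin_right [-1.   0.8]; stop_button [3.4 0.7]; guard [ 2.5 -1.8]; guard_grip [ -9.2 -26.2]; dial_handle [-3.4  0.2]; pin_left [-4.   1.2]; pin_right [ 1.  -0.3]; stop_button [0.6 3.9]; guard [ 1.3 -3.1]; guard_grip [-1.4  0.7]; dial_handle [-1.7 -2.3]; pin_left [-0.3 -0.1]; pin_right [1.1 2.5]; stop_button [ 1.3 -0.6]; guard [ -9.3 -32.6]; guard_grip [-0.6  2. ]; dial_handle [-2.1  0.8]; pin_left [-1.  -1.8]; pin_right [0.3 1.3]; stop_button [ 59.9 -54.4]; guard [0.4 1.5]; guard_grip [-3.  -0.6]; dial_handle [ 0.1 -2.2]; 
 pin_left [0.5536 0.0136 0.214 ]
 pin_right [ 0.5201 -0.2301  0.214 ]
 stop_button [ 0.5856 -0.3038  0.235 ]
 guard [ 0.5368 -0.1083  0.2   ]
 guard_grip [ 0.5368 -0.1083  0.234 ]
 dial_handle [ 0.4816 -0.2894  0.212 ]
tray corners [[128.0, 253.0], [128.0, 175.0], [186.0, 175.0], [186.0, 253.0]] [[0.3023065229806018, 0.5274014925085582], [0.630394648889207, 0.5443720428226967], [0.637028827545447, 0.2985091214073598], [0.30887207618837176, 0.28533719394479024]] c [0.4697 0.4139] sides [0.3285 0.246  0.3284] ang 2.9610188360602967
```

View pics/side1.png

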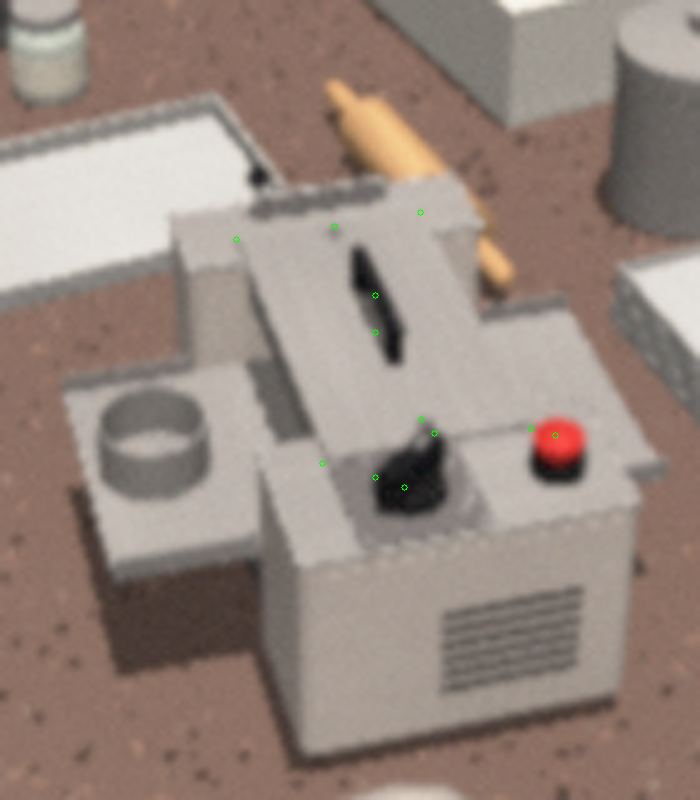

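View pics/top1.png

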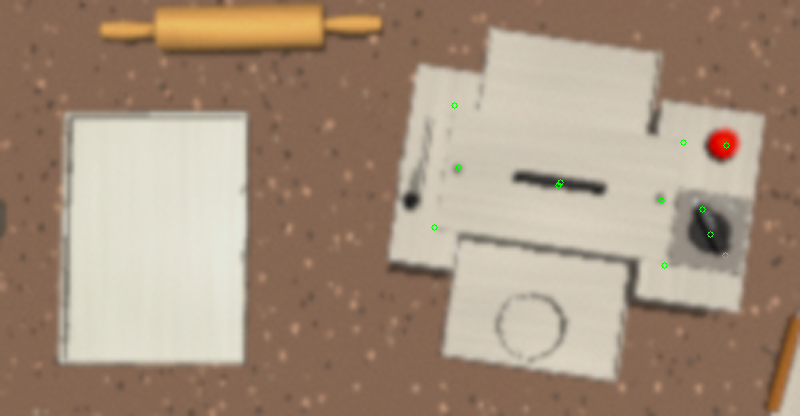

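```bash
cat > b.py <<'E'
from h import *
np.set_printoptions(precision=4,suppress=True)
S={n:robot.snapshot(n) for n in("side","top")}
def blob(s,box,red=False):
    x0,y0,x1,y1=box; I=cv2.resize(s["frame"][y0:y1,x0:x1],None,fx=4,fy=4,interpolation=cv2.INTER_CUBIC).astype(int)
    m=(I[...,2]-I[...,1]>80) if red else (I.max(2)<85)
    c=max(cv2.findContours(m.astype(np.uint8),cv2.RETR_EXTERNAL,cv2.CHAIN_APPROX_NONE)[0],key=cv2.contourArea)
    (a,b),wh,_=cv2.minAreaRect(c); R=cv2.boxPoints(cv2.minAreaRect(c))
    return np.array([(a+.5)/4-.5+x0,(b+.5)/4-.5+y0]),(R+.5)/4-.5+[x0,y0]
for n,s in S.items():
    bb={"top":(265,185,305,208),"side":(258,175,273,205)}[n]; c,R=blob(s,bb)
    print(n,"bar",c,atz(s,c,.239 if n=="top" else .23),[atz(s,p,.24)[:2].tolist() for p in R])
    c,R=blob(s,{"top":(325,172,348,194),"side":(290,208,312,224)}[n],True); print(n,"stop",c,atz(s,c,.235 if n=="top" else .23))
    c,R=blob(s,{"top":(322,200,345,224),"side":(262,212,282,236)}[n]); print(n,"dial",c,atz(s,c,.215))
t=S["top"]
print("tray",atz(t,(158.1,214.2),.025),atz(t,(160.1,213.4),0))
E
python3 b.py
```

```text
side bar [264.9309 190.7236] [ 0.5348 -0.1157  0.23  ] [[0.5278776979998332, -0.06222134767237408], [0.5486474612841697, -0.05584105347414692], [0.5308888586988766, -0.1903915255793609], [0.511545012032231, -0.19554432492147322]]
side stop [301.375 217.5  ] [ 0.5891 -0.3033  0.23  ]
side dial [271.3523 224.9611] [ 0.4872 -0.2842  0.215 ]
top bar [284.378  196.7299] [ 0.5356 -0.1066  0.239 ] [[0.5369940294208624, -0.05463758152911902], [0.546494345464173, -0.05580750525094423], [0.5341046290221252, -0.15832758928123783], [0.5246185216032491, -0.1571076386986713]]
top stop [335.625 184.5  ] [ 0.5879 -0.3005  0.235 ]
top dial [331.5401 211.6995] [ 0.4854 -0.2894  0.215 ]
tray [0.4677 0.4092 0.025 ] [0.4726 0.4056 0.    ]
```

```bash
python3 -m pendant '{"gripper":[1,1,1,1,1],"xyz":[[0,0,-0.1],[0,0,-0.13],[0,0,-0.13],[0,0,-0.13],[0,0,-0.13]],"roll":[0.05,0.11,0.17,0.22,0.22]}' 30
```

```text
clock: 3.62
tcp_pos: [0.1664, 0.6024, 0.4826]
orientation: [1.451, 2.786, -0.0]
wrist_force: [0.4, -0.2, -0.5]
opening: 0.0939
```

```bash
cat > go.py <<'E'
# usage: go.py x y z yaw_deg(tool y)  -> shift fractions & roll fraction from the present pose
import sys; from h import *
from scipy.spatial.transform import Rotation as Ro
st=robot.sense(); M=Ro.from_rotvec(st["orientation"]).as_matrix(); x,y,z,a=map(float,sys.argv[1:5])
d=np.array([x,y,z])-st["tcp_pos"]; th=np.degrees(np.arctan2(M[1,1],M[0,1])); r=(th-a+180)%360-180
print("frac",np.round(M.T@d/.6,4),"roll",round(r/180,4),"alt",round(((r+360)%360-180)/180,4),"th",round(th,1),"d",d.round(4),"tilt",round(M[2,2],4))
print("q",np.round(st["joint_positions"],2),"F",np.round(st["wrist_force"],1),"open",round(st["opening"],4),"t",round(st["clock"],2))
E
python3 go.py 0.536 -0.107 0.482 -7
```

```text
frac [-1.3219e+00 -1.7360e-01  1.3000e-03] roll 0.2333 alt -0.7667 th 35.0 d [ 3.696e-01 -7.094e-01 -6.000e-04] tilt -1.0
q [-1.44  0.36  0.11  1.52 -0.04  1.26 -0.71] F [ 0.4 -0.2 -0.5] open 0.0939 t 3.62
```

```bash
python3 -m pendant '{"gripper":[1,1,1,1,1],"xyz":[[-0.1,-0.013,0],[-0.2,-0.026,0],[-0.3,-0.039,0],[-0.4,-0.052,0],[-0.5,-0.065,0]],"roll":[0,0,0,0,0]}'; python3 -m pendant '{"gripper":[1,1,1,1,1],"xyz":[[-0.1,-0.013,0],[-0.2,-0.026,0],[-0.3,-0.039,0],[-0.4,-0.052,0],[-0.4,-0.052,0]],"roll":[0.05,0.1,0.15,0.2,0.233]}'; python3 go.py 0.536 -0.107 0.482 -7
```

```text
clock: 4.25
tcp_pos: [0.3072, 0.3324, 0.4828]
orientation: [1.444, 2.79, 0.001]
wrist_force: [0.5, -0.1, 0.5]
opening: 0.0938
clock: 4.88
tcp_pos: [0.4215, 0.1147, 0.4832]
orientation: [2.352, 2.081, 0.002]
wrist_force: [-1.1, 2.1, -0.5]
opening: 0.0938
frac [-0.3436  0.2345  0.0021] roll 0.0 alt -1.0 th -7.0 d [ 0.1145 -0.2217 -0.0012] tilt -1.0
q [-0.88 -0.02  0.54  1.97  0.01  1.19 -0.47] F [-1.1  2.1 -0.5] open 0.0938 t 4.88
```

```bash
python3 -m pendant '{"gripper":[1,1,1,1,1],"xyz":[[-0.08,0.055,0],[-0.16,0.11,0],[-0.24,0.165,0],[-0.32,0.22,0],[-0.344,0.235,0.002]],"roll":[0,0,0,0,0]}'; python3 -m pendant '{"gripper":[0.2,0.2],"xyz":[[0,0,0],[0,0,0]],"roll":[0,0]}';python3 go.py 0.536 -0.107 0.414 -7
python3 - <<'E'
from h import *
o=[]
for n,b,k in(("side",(190,130,330,290),4),("top",(220,130,350,270),4)):
    s=robot.snapshot(n); im=s["frame"]; x0,y0,x1,y1=b; im=cv2.resize(im[y0:y1,x0:x1],(400,480)); o.append(im)
cv2.imwrite("pics/c2.png",np.hstack(o))
E
```

```text
clock: 5.5
tcp_pos: [0.5369, -0.1104, 0.4819]
orientation: [2.35, 2.082, -0.0]
wrist_force: [0.1, 1.0, 0.3]
opening: 0.0938
clock: 5.75
tcp_pos: [0.5367, -0.1097, 0.4819]
orientation: [2.348, 2.085, -0.0]
wrist_force: [0.5, 0.3, 0.0]
opening: 0.0773
frac [ 0.0045 -0.0019  0.1131] roll 0.0012 alt -0.9988 th -6.8 d [-0.0007  0.0027 -0.0679] tilt -1.0
q [-0.5   0.27  0.79  1.73 -0.2   1.22  0.22] F [0.5 0.3 0. ] open 0.0773 t 5.75
```

View pics/c2.png

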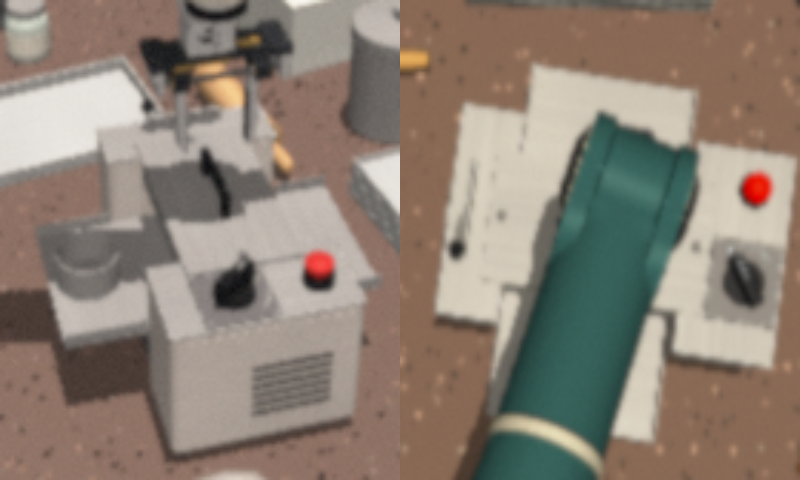

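The fingers straddle the bar (side view, bar at 215,182 between fingers at 183 and 250), so I'll descend and grip.

```bash
python3 -m pendant '{"gripper":[0.2,0.2,0.2,0.2,0.2],"xyz":[[0.004,-0.002,0.03],[0.004,-0.002,0.06],[0.004,-0.002,0.09],[0.004,-0.002,0.112],[0.004,-0.002,0.112]],"roll":[0,0,0,0,0]}' 40 && python3 -m pendant '{"gripper":[-0.3,-1,-1,-1,-1],"xyz":[[0,0,0],[0,0,0],[0,0,0],[0,0,0],[0,0,0]],"roll":[0,0,0,0,0]}' 40; python3 go.py 0.536 -0.107 0.55 -7
```

```text
clock: 6.48
tcp_pos: [0.5358, -0.1069, 0.4138]
orientation: [2.349, 2.085, -0.002]
wrist_force: [-0.2, -0.3, 1.4]
opening: 0.0565
clock: 7.1
tcp_pos: [0.5362, -0.1069, 0.4141]
orientation: [2.348, 2.085, 0.0]
wrist_force: [4.3, -0.6, -4.8]
opening: 0.0117
frac [-5.000e-04  1.000e-04 -2.265e-01] roll 0.0011 alt -0.9989 th -6.8 d [-2.000e-04 -1.000e-04  1.359e-01] tilt -1.0
q [-0.48  0.34  0.76  1.82 -0.26  1.09  0.26] F [ 4.3 -0.6 -4.8] open 0.0117 t 7.1
```

Gripped at 11.7 mm, which fits the 12 mm bar. Lifting slowly at first.

```bash
python3 -m pendant '{"gripper":[-1,-1,-1,-1,-1],"xyz":[[0,0,-0.01],[0,0,-0.02],[0,0,-0.03],[0,0,-0.04],[0,0,-0.05]],"roll":[0,0,0,0,0]}';python3 -m pendant '{"gripper":[-1,-1,-1,-1,-1],"xyz":[[0,0,-0.05],[0,0,-0.1],[0,0,-0.15],[0,0,-0.18],[0,0,-0.18]],"roll":[0,0,0,0,0]}'; python3 go.py 0.47 0.408 0.55 91
```

```text
clock: 7.72
tcp_pos: [0.536, -0.1069, 0.4445]
orientation: [2.348, 2.085, 0.0]
wrist_force: [0.7, -0.6, -5.7]
opening: 0.0119
clock: 8.35
tcp_pos: [0.536, -0.1068, 0.553]
orientation: [2.347, 2.084, 0.002]
wrist_force: [0.4, -0.3, -6.6]
opening: 0.0119
frac [ 0.839  -0.2106  0.0037] roll -0.5433 alt 0.4567 th -6.8 d [-0.066   0.5148 -0.003 ] tilt -1.0
q [-0.53  0.21  0.8   1.63 -0.16  1.37  0.17] F [ 0.4 -0.3 -6.6] open 0.0119 t 8.35
```

```bash
python3 -m pendant '{"gripper":[-1,-1,-1,-1,-1],"xyz":[[0.04,-0.01,0],[0.1,-0.025,0],[0.16,-0.04,0],[0.22,-0.055,0],[0.28,-0.07,0]],"roll":[-0.02,-0.06,-0.1,-0.14,-0.18]}'; python3 go.py 0.47 0.408 0.55 91
```

```text
clock: 8.98
tcp_pos: [0.5137, 0.0663, 0.5515]
orientation: [1.667, 2.661, -0.001]
wrist_force: [0.9, 0.2, -5.4]
opening: 0.0116
frac [0.5443 0.1828 0.0015] roll -0.362 alt 0.638 th 25.8 d [-0.0437  0.3417 -0.0015] tilt -1.0
q [-0.75  0.13  0.62  1.69 -0.07  1.35  0.34] F [ 0.9  0.2 -5.4] open 0.0116 t 8.97
```

```bash
python3 -m pendant '{"gripper":[-1,-1,-1,-1,-1],"xyz":[[0.06,0.02,0],[0.12,0.04,0],[0.18,0.06,0],[0.24,0.08,0],[0.3,0.1,0]],"roll":[-0.04,-0.08,-0.12,-0.16,-0.2]}'; python3 go.py 0.47 0.408 0.55 91
```

```text
clock: 9.6
tcp_pos: [0.4888, 0.2557, 0.5496]
orientation: [-0.758, -3.049, 0.004]
wrist_force: [0.2, -0.2, -5.7]
opening: 0.0117
frac [ 0.1466  0.2097 -0.0013] roll -0.1606 alt 0.8394 th 62.1 d [-0.0188  0.1523  0.0004] tilt -1.0
q [-0.91  0.19  0.44  1.61 -0.08  1.36  0.62] F [ 0.2 -0.2 -5.7] open 0.0117 t 9.6
```

```bash
python3 -m pendant '{"gripper":[-1,-1,-1,-1,-1],"xyz":[[0.037,0.052,0],[0.073,0.105,0],[0.11,0.157,0],[0.147,0.21,0],[0.147,0.21,0]],"roll":[-0.04,-0.08,-0.12,-0.16,-0.16]}'; python3 -m pendant '{"gripper":[-1,-1,-1,-1,-1],"xyz":[[0,0,0.08],[0,0,0.16],[0,0,0.24],[0,0,0.32],[0,0,0.36]],"roll":[0,0,0,0,0]}';python3 go.py 0.47 0.408 0.25 91
python3 - <<'E'
from h import *
o=[]
for n,b in(("side",(150,110,300,220)),("top",(100,140,250,280))):
    s=robot.snapshot(n); im=s["frame"]; x0,y0,x1,y1=b; im=cv2.resize(im[y0:y1,x0:x1],None,fx=2.6,fy=2.6,interpolation=cv2.INTER_CUBIC); o.append(cv2.copyMakeBorder(im,0,370-im.shape[0],0,0,cv2.BORDER_CONSTANT))
cv2.imwrite("pics/c3.png",np.hstack(o))
E
```

```text
clock: 10.22
tcp_pos: [0.4687, 0.4114, 0.5465]
orientation: [0.034, -3.138, 0.007]
wrist_force: [1.0, -0.9, -5.7]
opening: 0.0111
clock: 10.85
tcp_pos: [0.4673, 0.4092, 0.3267]
orientation: [0.032, -3.134, 0.012]
wrist_force: [0.7, 0.4, -4.5]
opening: 0.0118
frac [-0.0053 -0.0011  0.1278] roll 0.0009 alt -0.9991 th 91.2 d [ 0.0027 -0.0012 -0.0767] tilt -0.9999
q [-0.97  0.5   0.26  1.7  -0.15  0.97  0.95] F [ 0.7  0.4 -4.5] open 0.0118 t 10.85
```

View pics/c3.png

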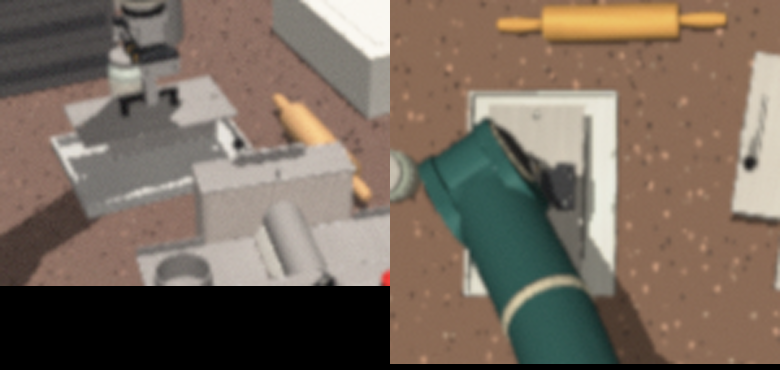

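```bash
python3 -m pendant '{"gripper":[-1,-1,-1,-1,-1],"xyz":[[-0.005,0,0.03],[-0.005,0,0.06],[-0.005,0,0.09],[-0.005,0,0.11],[-0.005,0,0.117]],"roll":[0,0,0,0,0]}'; python3 -m pendant '{"gripper":[-1,-1,-1,-1],"xyz":[[0,0,0.003],[0,0,0.006],[0,0,0.01],[0,0,0.01]],"roll":[0,0,0,0]}';python3 go.py 0.47 0.408 0.247 91
```

```text
clock: 11.58
tcp_pos: [0.4697, 0.4087, 0.2558]
orientation: [0.032, -3.133, 0.015]
wrist_force: [0.5, 0.2, -6.1]
opening: 0.0115
clock: 12.08
tcp_pos: [0.4696, 0.4087, 0.2498]
orientation: [0.032, -3.133, 0.015]
wrist_force: [0.2, -0.6, -6.2]
opening: 0.0115
frac [-0.0008 -0.0011  0.0047] roll 0.001 alt -0.999 th 91.2 d [ 0.0004 -0.0007 -0.0028] tilt -0.9999
q [-0.94  0.6   0.24  1.74 -0.18  0.83  0.97] F [ 0.2 -0.6 -6.2] open 0.0115 t 12.07
```

```bash
python3 -m pendant '{"gripper":[-1,-1,-1,-1,-1],"xyz":[[0,0,0.001],[0,0,0.003],[0,0,0.004],[0,0,0.005],[0,0,0.005]],"roll":[0,0,0,0,0]}'
```

```text
clock: 12.7
tcp_pos: [0.4696, 0.4086, 0.247]
orientation: [0.032, -3.133, 0.014]
wrist_force: [-1.8, -1.6, -1.9]
opening: 0.0115
```

```bash
python3 -m pendant '{"gripper":[-1,-1,-1],"xyz":[[0,0,0.001],[0,0,0.002],[0,0,0.002]],"roll":[0,0,0]}'
```

```text
clock: 13.08
tcp_pos: [0.4696, 0.4085, 0.2469]
orientation: [0.032, -3.133, 0.014]
wrist_force: [-7.0, -6.4, 17.4]
opening: 0.0116
```

```bash
python3 -m pendant '{"gripper":[-1,-0.6,-0.3,0,0.1],"xyz":[[0,0,-0.002],[0,0,-0.002],[0,0,-0.002],[0,0,-0.002],[0,0,-0.002]],"roll":[0,0,0,0,0]}'; python3 -m pendant '{"gripper":[0.1,0.1,0.1,0.1,0.1],"xyz":[[0,0,0],[0,0,-0.02],[0,0,-0.06],[0,0,-0.12],[0,0,-0.2]],"roll":[0,0,0,0,0]}';python3 -m pendant '{"gripper":[0.1,0.1,0.1,0.1,0.1],"xyz":[[0,0,-0.1],[0,0,-0.2],[0,0,-0.28],[0,0,-0.3],[0,0,-0.3]],"roll":[0,0,0,0,0]}'; python3 go.py 0.4835 -0.289 0.50 -63
```

```text
clock: 13.7
tcp_pos: [0.4697, 0.4086, 0.2481]
orientation: [0.032, -3.133, 0.014]
wrist_force: [-0.3, -0.5, 0.6]
opening: 0.0454
clock: 14.32
tcp_pos: [0.4704, 0.4094, 0.3695]
orientation: [0.032, -3.132, 0.015]
wrist_force: [0.4, 0.1, -0.1]
opening: 0.0519
clock: 14.95
tcp_pos: [0.4719, 0.4109, 0.55]
orientation: [0.032, -3.133, 0.014]
wrist_force: [-0.4, 0.4, -0.4]
opening: 0.0514
frac [ 0.0035 -1.1659  0.0934] roll 0.8564 alt -0.1436 th 91.2 d [ 0.0116 -0.6999 -0.05  ] tilt -0.9999
q [-0.99  0.34  0.3   1.42 -0.1   1.41  0.91] F [-0.4  0.4 -0.4] open 0.0514 t 14.95
```

```bash
python3 -m pendant '{"gripper":[0.1,0.1,0.1,0.1,0.1],"xyz":[[0,-0.08,0],[0,-0.16,0],[0,-0.24,0],[0,-0.32,0],[0,-0.4,0]],"roll":[0.055,0.11,0.165,0.22,0.28]}'; python3 go.py 0.4835 -0.289 0.50 -63
```

```text
clock: 15.58
tcp_pos: [0.4764, 0.1695, 0.5506]
orientation: [-1.314, -2.848, 0.021]
wrist_force: [2.1, -0.3, 1.2]
opening: 0.0511
frac [-0.5889 -0.4858  0.0917] roll 0.5749 alt -0.4251 th 40.5 d [ 0.0071 -0.4585 -0.0506] tilt -0.9999
q [-0.89  0.1   0.53  1.71 -0.04  1.36  0.35] F [ 2.1 -0.3  1.2] open 0.0511 t 15.57
```

Run:
```python
from h import *
o=[]
for n,b in(("side",(150,110,300,220)),("top",(100,140,250,280))):
    s=robot.snapshot(n); im=s["frame"]; x0,y0,x1,y1=b; im=cv2.resize(im[y0:y1,x0:x1],None,fx=2.6,fy=2.6,interpolation=cv2.INTER_CUBIC); o.append(cv2.copyMakeBorder(im,0,370-im.shape[0],0,0,cv2.BORDER_CONSTANT))
cv2.imwrite("pics/c4.png",np.hstack(o))
```

```text
(no output)
```

View pics/c4.png

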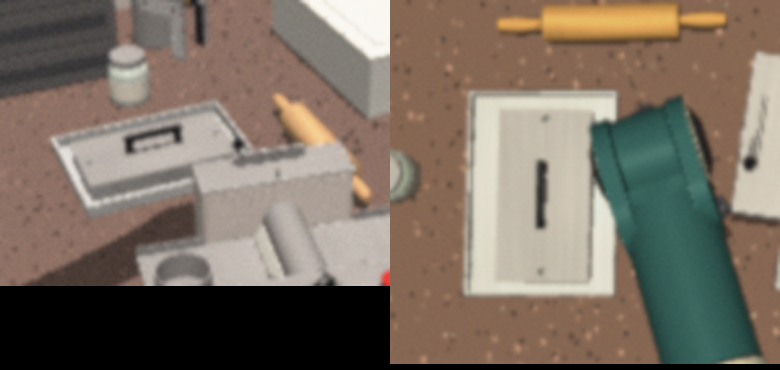

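The guard lies flat inside the tray, centred, with its grip at (541,193) in the top crop. Moving on to the dial.

```bash
python3 -m pendant '{"gripper":[0.1,0.1,0.1,0.1,0.1],"xyz":[[-0.06,-0.05,0],[-0.12,-0.1,0],[-0.18,-0.15,0],[-0.24,-0.2,0],[-0.3,-0.25,0]],"roll":[0.055,0.11,0.165,0.22,0.28]}'; python3 go.py 0.4835 -0.289 0.50 -63
```

```text
clock: 16.3
tcp_pos: [0.4781, -0.0689, 0.5524]
orientation: [2.414, 2.01, -0.023]
wrist_force: [0.2, 0.3, -1.1]
opening: 0.0517
frac [-0.3581  0.0759  0.0908] roll 0.2921 alt -0.7079 th -10.4 d [ 0.0054 -0.2201 -0.0524] tilt -0.9999
q [-0.66  0.04  0.77  1.76 -0.02  1.36 -0.07] F [ 0.2  0.3 -1.1] open 0.0517 t 16.3
```

```bash
python3 -m pendant '{"gripper":[0.1,0.1,0.1,0.1,0.1],"xyz":[[-0.08,0.017,0.02],[-0.16,0.034,0.04],[-0.24,0.05,0.06],[-0.32,0.067,0.08],[-0.358,0.076,0.091]],"roll":[0.055,0.11,0.165,0.22,0.28]}';python3 go.py 0.4835 -0.289 0.50 -63
python3 - <<'E'
from h import *
np.set_printoptions(precision=4,suppress=True)
S={n:robot.snapshot(n) for n in("side","top")}
for q in("dial_handle","pin_right","stop_button"):
    r=[]
    for n,s in S.items():
        t=robot.tip_of(s,q)
        if t: print(q,n,t[0]["xy"],round(t[0]["p"],2),atz(s,t[0]["xy"],{"d":.212,"p":.214,"s":.235}[q[0]]))
E
```

```text
clock: 16.92
tcp_pos: [0.4831, -0.2908, 0.498]
orientation: [3.037, 0.781, -0.024]
wrist_force: [-0.6, 0.6, 0.0]
opening: 0.0518
frac [ 0.0019 -0.0022 -0.0033] roll 0.0102 alt -0.9898 th -61.2 d [0.0004 0.0018 0.002 ] tilt -0.9999
q [-0.3   0.36  1.01  1.67 -0.3   1.29 -0.3 ] F [-0.6  0.6  0. ] open 0.0518 t 16.93
dial_handle side [273.5, 229.9] 0.47 [ 0.4852 -0.3067  0.212 ]
pin_right side [274.0, 214.6] 0.61 [ 0.518  -0.2363  0.214 ]
pin_right top [313.4, 200.3] 0.72 [ 0.5273 -0.2196  0.214 ]
stop_button side [298.4, 215.1] 0.77 [ 0.5826 -0.2934  0.235 ]
```

```bash
python3 -m pendant '{"gripper":[0,0,0,0],"xyz":[[0.001,-0.001,0.03],[0.002,-0.002,0.06],[0.002,-0.002,0.09],[0.002,-0.002,0.09]],"roll":[0.01,0.01,0.01,0.01]}';python3 go.py 0.4835 -0.289 0.416 -63
python3 - <<'E'
from h import *
s=robot.snapshot("side"); cv2.imwrite("pics/c5.png",cv2.resize(s["frame"][165:265,220:340],None,fx=6,fy=6,interpolation=cv2.INTER_CUBIC))
E
```

```text
clock: 17.82
tcp_pos: [0.4836, -0.2867, 0.4443]
orientation: [3.046, 0.749, -0.023]
wrist_force: [0.0, -0.9, 0.5]
opening: 0.0466
frac [-0.0012  0.0033  0.0472] roll 0.0034 alt -0.9966 th -62.4 d [-0.0001 -0.0023 -0.0283] tilt -0.9999
q [-0.28  0.4   0.99  1.75 -0.35  1.19 -0.29] F [ 0.  -0.9  0.5] open 0.0466 t 17.82
```

View pics/c5.png

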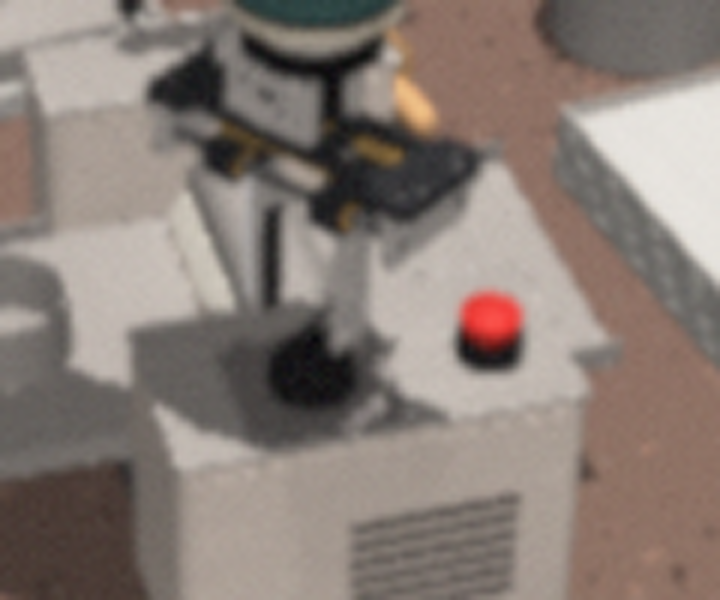

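The fingers hang on both sides of the dial bar (left finger 265,265; right 350,300; bar and hub at 315,365). Descending while watching the force.

```bash
python3 -m pendant '{"gripper":[0,0,0,0,0],"xyz":[[-0.001,0.003,0.012],[-0.001,0.003,0.024],[-0.001,0.003,0.036],[-0.001,0.003,0.046],[-0.001,0.003,0.046]],"roll":[0.003,0.003,0.003,0.003,0.003]}'&& python3 -m pendant '{"gripper":[-0.4,-0.8,-1,-1,-1],"xyz":[[0,0,0],[0,0,0],[0,0,0],[0,0,0],[0,0,0]],"roll":[0,0,0,0,0]}' 35;python3 go.py 0.4835 -0.289 0.416 -63; python3 -c "
from h import *
print(robot.sense()['moment'])"
```

```text
clock: 18.5
tcp_pos: [0.4836, -0.289, 0.4174]
orientation: [3.049, 0.734, -0.022]
wrist_force: [0.1, -0.2, -0.1]
opening: 0.0467
clock: 19.12
tcp_pos: [0.4836, -0.289, 0.4175]
orientation: [3.049, 0.734, -0.022]
wrist_force: [-0.1, 1.2, 2.4]
opening: 0.0158
frac [-0.0001 -0.0001  0.0025] roll 0.0004 alt -0.9996 th -62.9 d [-0.0001 -0.     -0.0015] tilt -0.9999
q [-0.26  0.44  0.97  1.78 -0.38  1.14 -0.27] F [-0.1  1.2  2.4] open 0.0158 t 19.12
[0.32625707 0.37804235 0.0626694 ]
```

```bash
python3 -m pendant '{"gripper":[-1,-1,-1,-1,-1],"xyz":[[0,0,0],[0,0,0],[0,0,0],[0,0,0],[0,0,0]],"roll":[0.03,0.07,0.11,0.15,0.19]}';python3 go.py 0.4836 -0.289 0.4175 -131.7; python3 -c "
from h import *
print(robot.sense()['moment'])"
```

```text
clock: 19.75
tcp_pos: [0.4836, -0.2874, 0.4174]
orientation: [3.131, -0.199, -0.022]
wrist_force: [-10.4, 23.5, 19.3]
opening: 0.0162
frac [ 0.0003  0.0027 -0.0002] roll 0.1913 alt -0.8087 th -97.3 d [ 0.     -0.0016  0.0001] tilt -0.9999
q [-0.34  0.5   1.11  1.78 -0.48  1.18 -0.78] F [-10.4  23.5  19.3] open 0.0162 t 19.75
[5.81111254 2.79752114 0.12314158]
```

```bash
python3 -m pendant '{"gripper":[-1,-1,-1,-1],"xyz":[[0,-0.001,-0.001],[0,-0.001,-0.001],[0,-0.001,-0.001],[0,-0.001,-0.001]],"roll":[0.02,0.05,0.08,0.1]}';python3 go.py 0.4836 -0.288 0.4175 -131.7; python3 -c "
from h import *
print(robot.sense()['moment'])"
```

```text
clock: 20.25
tcp_pos: [0.484, -0.286, 0.4175]
orientation: [3.061, -0.688, -0.022]
wrist_force: [0.6, 6.6, -1.7]
opening: 0.0162
frac [0.0008 0.0034 0.    ] roll 0.0908 alt -0.9092 th -115.4 d [-0.0004 -0.002   0.    ] tilt -0.9999
q [-0.38  0.54  1.17  1.78 -0.52  1.2  -1.06] F [ 0.6  6.6 -1.7] open 0.0162 t 20.25
[ 1.84829148 -0.09707245  0.22497019]
```

```bash
python3 -m pendant '{"gripper":[-1,-1,-1],"xyz":[[0,0,0],[0,0,0],[0,0,0]],"roll":[0.02,0.05,0.05]}';python3 go.py 0.4836 -0.287 0.4175 -131.7; python3 -c "
from h import *
print(robot.sense()['moment'])"
```

```text
clock: 20.62
tcp_pos: [0.4843, -0.2854, 0.4175]
orientation: [2.997, -0.926, -0.022]
wrist_force: [0.6, 5.6, 3.3]
opening: 0.0162
frac [ 0.0004  0.0028 -0.0001] roll 0.0409 alt -0.9591 th -124.3 d [-0.0007 -0.0016  0.    ] tilt -0.9999
q [-0.39  0.55  1.19  1.78 -0.54  1.2  -1.2 ] F [0.6 5.6 3.3] open 0.0162 t 20.62
[ 1.52521656 -0.12995949  0.13010894]
```

```bash
python3 -m pendant '{"gripper":[-1,-1,-1,-1],"xyz":[[0,0,0],[0,0,0],[0,0,0],[0,0,0]],"roll":[0.02,0.035,0.045,0.045]}';python3 go.py 0.4836 -0.287 0.4175 -131.7
python3 - <<'E'
from h import *
print(robot.sense()['moment'])
o=[]
for n,b in(("side",(220,165,320,265)),("top",(280,160,380,260))):
    s=robot.snapshot(n); x0,y0,x1,y1=b; o.append(cv2.resize(s["frame"][y0:y1,x0:x1],None,fx=4,fy=4,interpolation=cv2.INTER_CUBIC))
    for q in("dial","dial_handle"): print(n,q,robot.tip_of(s,q)[:1])
cv2.imwrite("pics/c6.png",np.hstack(o))
E
```

```text
clock: 21.12
tcp_pos: [0.4847, -0.285, 0.4175]
orientation: [2.925, -1.134, -0.021]
wrist_force: [1.4, 4.5, 3.3]
opening: 0.0156
frac [ 0.0008  0.0037 -0.    ] roll -0.0037 alt 0.9963 th -132.4 d [-0.0011 -0.002   0.    ] tilt -0.9999
q [-0.39  0.56  1.2   1.78 -0.55  1.21 -1.34] F [1.4 4.5 3.3] open 0.0156 t 21.12
[ 1.52098044 -0.43243486  0.22026702]Traceback (most recent call last):
  File "<stdin>", line 6, in <module>
ValueError: it knows: bowl, cutter, dial_handle, guard, guard_grip, jar, pin_left, pin_right, rolling_pin, scraper, shaker, sheeter, stop_button, tray
```

```bash
python3 -m pendant '{"gripper":[-1,-1,-1],"xyz":[[0,0,0],[0,0,0],[0,0,0]],"roll":[0.006,0.008,0.008]}';python3 go.py 0.4836 -0.287 0.4175 -131.7
python3 - <<'E'
from h import *
print(robot.sense()['moment'])
o=[]
for n,b in(("side",(220,165,320,265)),("top",(280,160,380,260))):
    s=robot.snapshot(n); x0,y0,x1,y1=b; o.append(cv2.resize(s["frame"][y0:y1,x0:x1],None,fx=4,fy=4,interpolation=cv2.INTER_CUBIC))
cv2.imwrite("pics/c6.png",np.hstack(o))
E
```

```text
clock: 21.55
tcp_pos: [0.4848, -0.285, 0.4175]
orientation: [2.911, -1.169, -0.021]
wrist_force: [1.7, 4.1, 2.0]
opening: 0.0155
frac [ 0.0009  0.0038 -0.    ] roll -0.0115 alt 0.9885 th -133.8 d [-0.0012 -0.002   0.    ] tilt -0.9999
q [-0.39  0.56  1.21  1.78 -0.55  1.21 -1.36] F [1.7 4.1 2. ] open 0.0155 t 21.55
[ 1.15347316 -0.30302929  0.12203423]
```

View pics/c6.png

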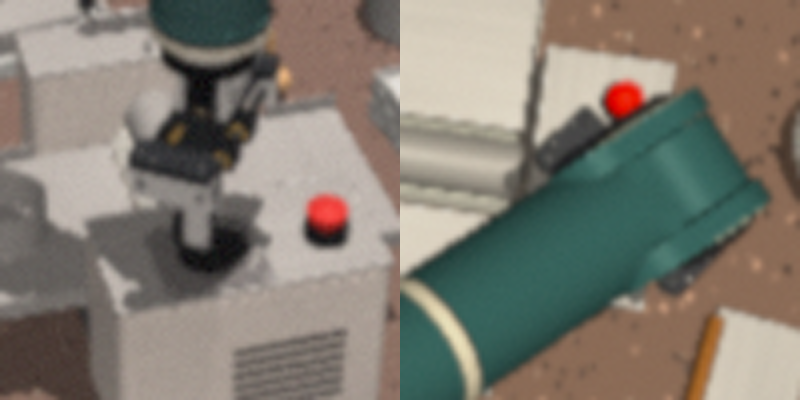

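```bash
python3 -m pendant '{"gripper":[-1,-1,-1,-1],"xyz":[[0,0,0],[0,0,0],[0,0,0],[0,0,0]],"roll":[0.004,0.008,0.01,0.01]}';python3 go.py 0.4836 -0.287 0.4175 -131.7
python3 - <<'E'
from h import *
for i in range(4): robot.snapshot("top"); s=robot.sense(); print(s['moment'],s['opening'],s['clock'])
E
```

```text
clock: 22.15
tcp_pos: [0.4848, -0.2849, 0.4175]
orientation: [2.892, -1.215, -0.021]
wrist_force: [2.1, 4.8, 1.9]
opening: 0.0157
frac [ 0.0011  0.0039 -0.    ] roll -0.0214 alt 0.9786 th -135.6 d [-0.0012 -0.0021  0.    ] tilt -0.9999
q [-0.39  0.56  1.21  1.78 -0.55  1.21 -1.39] F [2.1 4.8 1.9] open 0.0157 t 22.15
[ 1.40886385 -0.49085864  0.28169501] 0.01580732478062457 22.2
[ 1.44006052 -0.48478448  0.22600155] 0.016013655217863503 22.25
[ 1.4074772  -0.51309063  0.2856156 ] 0.01561741437098262 22.3
[ 1.40695733 -0.48372178  0.24566199] 0.015783007742664095 22.35
```

```bash
python3 -m pendant '{"gripper":[-1,-1,-1],"xyz":[[0,0,0],[0,0,0],[0,0,0]],"roll":[0.004,0.008,0.008]}'
python3 - <<'E'
from h import *
for i in range(4): robot.snapshot("top"); s=robot.sense(); print(s['moment'],s['opening'],s['clock'])
E
python3 go.py 0.4836 -0.287 0.4175 -131.7
```

```text
clock: 22.72
tcp_pos: [0.4849, -0.2849, 0.4175]
orientation: [2.877, -1.251, -0.021]
wrist_force: [1.8, 4.4, 2.6]
opening: 0.0159
[ 1.22652459 -0.39260752  0.61703922] 0.016022582089812235 22.775
[ 1.2145098  -0.33818645  0.56073112] 0.015992807508336926 22.825
[ 1.19512608 -0.44436467  0.59174241] 0.01586514311672484 22.875
[ 1.21604285 -0.32684222  0.607671  ] 0.015741255329747333 22.925
frac [ 0.0011  0.0039 -0.    ] roll -0.0293 alt 0.9707 th -137.0 d [-0.0013 -0.0021  0.    ] tilt -0.9999
q [-0.39  0.56  1.21  1.78 -0.55  1.21 -1.41] F [1.5 4.9 0.9] open 0.0157 t 22.93
```

The torque jumped from 0.25 to 0.60 N·m, so the end stop (1.26) is reached and the third click is behind us. I'll ease off about 2.5° and run a last check.

```bash
python3 -m pendant '{"gripper":[-1,-1,-1,-1],"xyz":[[0,0,0],[0,0,0],[0,0,0],[0,0,0]],"roll":[-0.006,-0.012,-0.013,-0.013]}'
python3 - <<'E'
from h import *
np.set_printoptions(precision=3,suppress=True)
for i in range(3): t=robot.snapshot("top"); s=robot.sense(); print(s['moment'],s['opening'],s['clock'])
d=robot.snapshot("side")
for q,z in(("guard",.033),("guard_grip",.067),("tray",0),("cutter",.09),("scraper",0),("bowl",0),("rolling_pin",0),("jar",0)):
    for n,p in(("top",t),("side",d)):
        r=robot.tip_of(p,q); print(q,n,(atz(p,r[0]["xy"],z),round(r[0]["p"],2)) if r else None,end="  ")
    print()
cv2.imwrite("pics/c7.png",t["frame"])
E
python3 go.py 0.4836 -0.287 0.4175 -131.7
```

```text
clock: 23.42
tcp_pos: [0.4848, -0.2849, 0.4175]
orientation: [2.902, -1.192, -0.021]
wrist_force: [1.0, 4.8, 2.1]
opening: 0.0159
[ 1.219 -0.307  0.182] 0.015685770015923667 23.475
[ 1.234 -0.337  0.243] 0.015571154774477038 23.525
[ 1.225 -0.264  0.213] 0.015777348572467063 23.575
guard top (array([0.457, 0.403, 0.033]), 0.96)  guard side (array([0.449, 0.373, 0.033]), 0.69)  
guard_grip top (array([0.456, 0.395, 0.067]), 0.69)  guard_grip side None  
tray top None  tray side (array([0.466, 0.409, 0.   ]), 0.77)  
cutter top (array([0.486, 0.639, 0.09 ]), 0.73)  cutter side (array([ 0.369, -0.084,  0.09 ]), 0.83)  
scraper top (array([ 0.327, -0.471,  0.   ]), 0.95)  scraper side None  
bowl top (array([ 0.573, -0.563,  0.   ]), 0.56)  bowl side (array([ 0.572, -0.578,  0.   ]), 0.55)  
rolling_pin top (array([0.756, 0.309, 0.   ]), 0.8)  rolling_pin side None  
jar top (array([0.487, 0.663, 0.   ]), 0.89)  jar side (array([ 0.566, -0.573,  0.   ]), 0.67)  
frac [ 0.001   0.0039 -0.    ] roll -0.0163 alt 0.9837 th -134.6 d [-0.0012 -0.0021  0.    ] tilt -0.9999
q [-0.39  0.56  1.2   1.78 -0.54  1.21 -1.38] F [0.4 3.2 2.6] open 0.0158 t 24.43
```

View pics/c7.png

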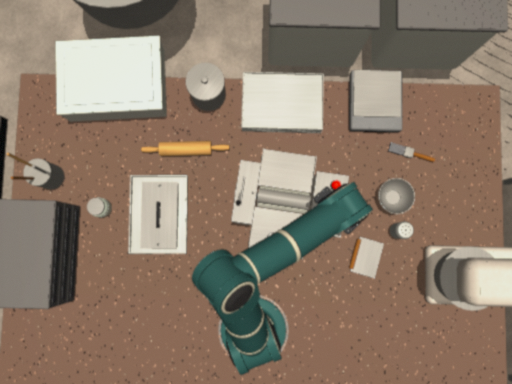

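The guard is in the tray (158,214), the other things stand where they were, and the gripper is holding the dial.

```bash
python3 -c "
from rig import robot
print(robot.close_job())"
```

```text
the job is handed in; nothing more can be done
None
```

I lifted the guard plate off its pins by its bridge grip and set it down flat in the baking tray. I then turned the dial clockwise to the jog position and handed the job in while still holding it there. It took about 24 s of the 66 s allowed, and no verdict was reported.

- **Guard:** the set-down was slow. Its weight came off the wrist at the expected height before I opened the fingers, and both views then showed it flat and centred in the tray.
- **Dial:** at hand-in the tool had turned about 71.7° (1.25 rad), past the third click at 1.2. I found the end stop by a torque jump from 0.25 to 0.6 N·m, then eased back about 2.4°. That left about 0.2 N·m against the spring, with the fingers closed on the bar at 15.8 mm.
- **Not seen directly:** the arm hid the dial's pips, so its angle comes from the tool rotation and the end stop, not from a picture.
- **Side force:** it briefly reached about 26 N (32 N in all) halfway through the turn, because my estimate of the dial axis was a few mm off. I corrected it, and it then stayed around 5 N.
- **Everything else:** the last top view shows the bystanders it shows clearly, and the tray, unmoved. The arm hides part of the infeed shelf there, so the cutter was confirmed only in the side view. The networks gave two wrong answers in this check: the cutter at the jar's place (top) and the jar at the bowl's place (side). The other view contradicted both.

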